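# Put a hanging bracket in the curing cabinet and start the cycle

## Robot

A 6-joint arm with a two-finger parallel gripper is mounted at the origin on the work surface. World frame = base frame: x ahead of the robot, y to its left, z up, the work surface at z = 0. Lengths are in m, angles in rad, forces in N, time in s.
With the tool pointing down it reaches from about 0.275 to 1 m from the base axis. Payload 8.4 kg.
Tool frame: the origin (TCP) lies at the very end of the fingers, on their centre line; the grasp point (between the pads) lies 19 mm behind it (r.grasp_offset is the z of the grasp point in the tool frame, in m); z points along the fingers, y is the line along which they close (so a half turn about z gives the same grasp; the last joint's range is limited). The gripper opens to 85 mm and grips with 20 to 120 N. Pads are 22 mm wide; open, the fingers measure 114 mm over their backs; the gripper's body (76 mm by 85 mm) begins 54 mm behind the grasp point. The pads swing forward as they close: fully open they stand 13 mm farther back than shut.
Start: joints at [-1.343, 0.353, 1.633, -0, 1.155, -0.002], TCP at [0.142, -0.609, 0.231] pointing down, gripper open.
Joint ranges: [-2.63, 2.63], [-0.92, 2.1], [0.06, 2.66], [-1.3, 4.44], [0, 2.69], [-3.02, 3.02]. Speed limits (rad/s): [2.22, 2.22, 2.79, 3.14, 3.14, 3.14].

## Interface

Orientations are given as a 3x3 rotation matrix whose columns are the frame's x, y, z axes.
In Python, from bench import readout, snapshot, get_calibration, ticket, r gives the robot as it stands.
- The arm moves only by the tool play_rows, never from a script. Its arguments are lists of equal length, an entry for each row: "xyz": the shift along the world's x, y, z each as a share of 0.25 m, from -1 to 1, a list of three; "rotation": the turn, a rotation vector about the world's x, y, z each as a share of 180 degrees, from -1 to 1, a list of three; "jaw": the opening, from 0 (shut) to 1 (fully open). In form: {"xyz": [[dx, dy, dz], ...], "rotation": [[wx, wy, wz], ...], "jaw": [jaw, ...]}. A call has 1 to 12 rows; each row is the pose to reach, as a shift and turn from the pose commanded when the call began, turning the shorter way round; what a row does not reach only later rows make up. A row lasts 1/12 s, in which the tool goes at most 41.7 mm and 7.16 degrees, less where a joint would pass 70% of its speed; a pose out of reach is approached as far as the arm can. A call with a number of a shift or a turn outside -1 to 1 is refused whole. A call with a gripper value outside its range is refused whole. The fingers move at their own pace and stop on an object; the grip force is fixed at half the most. Time passes only in rows, so rows that repeat a pose let the fingers close. It gives the time, the measured TCP pose, the force, the opening and the grip force at its end, in the units of the state.
- readout.get_state(): the state, without advancing time (a new reading comes with each control period).
- snapshot(name): name is "scene" or "side" or "wrist"; returns the picture (480x640x3 uint8, red, green, blue); there is no depth.
- get_calibration(name): a dict with "intrinsics" (3x3 intrinsics, pixels), "k1" (the pictures are not rectified: a ray, as slopes to the right and down, at radius r is drawn at 1 + k1 r^2 times it, then the intrinsics apply), "R" (3x3) and "t" (3): a world point X has camera coordinates R X + t; the wrist camera has in their place "mount" (4x4, takes a point from camera to tool coordinates, whose origin is the TCP and whose axes are the flange's). Camera axes: x right, y down, z forward; pixel columns grow to the right and rows downward; lengths in m; the calibration is good to about 2 mm. A picture is of the moment at which its call begins: read the wrist's pose just before it. get_calibration takes no time and is no camera call.
- ticket.job_done(): hands the job in; it is judged then, once.
The state is a dict: "t": time; "joint_pos": joint angles; "qd": joint speeds; "tau": joint torques, N m; "ee_pos": TCP position; "eef_rot": TCP orientation; "contact_force": force on the tool from outside, world axes, zero at the start; "ft_torque": the same for the moment, N m; "grip_width": finger opening in m; "grasp_force": force on a finger pad.
Only numpy, scipy, OpenCV 4.12 (cv2) and the standard library are available. Lean on these libraries where they do the work, as an engineer would, in place of code of your own. Each camera call takes 0.05 s, during which the arm holds its last target. There are 200 camera calls.

## Task

Pull the zinc hanging bracket up out of the sprung catch of its clip rail, lay it down flat on the cork mat with its round boss up and let go of it, then pick it up again and set it down (do not drop it) flat on the floor of the pine cabinet's bay, boss still up. Slide the cabinet's door fully shut; only then twist the start key clockwise to its stop and let it spring back. Leave the other things on the bench where they are.

Things in the scene. Friction and masses are not known exactly. Their poses are not given: they have to be found in the camera images.
- bracket: Loose cast zinc bar 95 mm long, 34 wide, 10 thick, 200 g. Origin: centre of its foot end face. z runs along its length from foot to top, y across its width, x out of the boss side (round boss 20 mm across, 7 mm high, 78 mm from the foot). Starts upright in the rail, foot 12 mm above the bench, its axes those of the rail. Lying flat boss up, x points up and the origin is 5 mm above the surface.
- bracket_mid (a point): Centre of the bracket, 47.5 mm from its foot; same axes as the bracket. A groove 3.5 mm deep and 11 mm high, for the rail's catch, crosses the boss side 24 mm from the foot.
- rail: Aluminium clip rail fixed to the bench, base 70 x 130 x 12 mm; origin under the middle of the pocket that holds the bracket's foot, z up, x the way the boss looks (roughly away from the robot). Back wall on -x, top 45 mm above the bench; cheeks beside the bracket's edges, tops 27 mm above the bench, outer faces 23.5 mm from the middle; low lips in front.
- catch_point (a point): Brass roller on a spring, on the rail's +x side 36 mm above the bench, reaching into the bracket's groove. A straight upward pull of some 5 to 15 N on the bracket pushes it aside; after 40 mm of lift the bracket's foot is clear of everything. Axes of the rail.
- mat: Cork mat fixed on the bench, 150 x 150 x 3 mm; origin under its centre, z up.
- bay_floor (a point): Floor centre of the bay in the low pale pine cabinet (fixed), 12 mm above the bench; z up, axes of the cabinet: start key on the -y side, closed deck on the +y side. The bay is open at the top, 150 mm (x) x 140 mm (y); its walls end 58 mm above its floor; brass runners along y at x = +/-83 mm end 68 mm above it.
- door (a joint): Sliding door on top of the cabinet, running along the cabinet's y: 0 = fully shut over the bay, 0.15 m = fully open towards +y; starts between 0.12 and 0.15. It rubs with about 1.5 N and stays where it is left. The door is 150 x 150 mm, its upper face 82 mm above the bench.
- door_grip (a point): Middle of the top of the door's upright brass pull, 107 mm above the bench; the pull is 50 mm (cabinet x) x 12 mm (cabinet y) x 25 mm high, on the middle of the door; when shut it is over the bay's centre. Same axes as the cabinet.
- key (a joint): Start key, turning about the vertical: 0 = at rest, grows clockwise seen from above, stop at 1.1 rad. A spring drives it back to 0 (about 0.04 N m at rest, 0.15 N m at the stop).
- key_grip (a point): Top centre of the steel wing key, 114 mm above the bench on its vertical turning axis, 122 mm from the bay's centre towards the cabinet's -y. The wing is a bar 44 mm long, 12 thick, 28 high; this point turns with it: its x lies along the wing, parallel to the cabinet's x at rest. The disc under it is 56 mm across, its top 80 mm above the bench.
- joiner: Bystander: chrome L-shaped corner joiner, legs about 61 to 70 mm, 18 mm wide, 10 mm high; origin under the corner.
- stretcher_a: Bystander: maple stretcher key, 65 x 28 x 6 to 9 mm, lying; origin under its centre.
- stretcher_b: Bystander: the other maple stretcher key, same size.
- paperweight: Bystander: green glass paperweight, domed, 72 mm across, 38 mm high; origin under its centre.
- tin: Bystander: tin, 64 mm across, 80 mm high; origin under its centre.
- screwdriver: Bystander: screwdriver lying on the bench beyond the cabinet.
- offcut: Bystander: offcut of dark moulding, 90 x 35 x 22 mm; origin under its centre.
There are look-alikes about, which are no part of the job. Leave any orange look-alike of the bracket alone.

How it is judged:
By the outcome, as a careful person would: the job done as asked, in the order asked, and still so for the second after the job is handed in, with the robot touching nothing.
It also fails if it takes over 72 s, if anything falls off the work surface, if the arm or the gripper's body presses on something with over 40 N, if the wrist force passes 120 N, or if a joint passes its speed limit or range.

## Working session

There is one attempt and no reset: what is moved stays moved. The work goes in short steps, Python scripts to look and compute and a tool call to move; the robot and the scene stay as the last step left them, time stands still between calls to the robot, and variables do not carry over. Pictures are saved under pics/ and viewed, at most 10 in all, crops included, and the job is handed in when it is done.

Besides the shell and the picture viewer there is one more tool, called after "Emit:" as a command line: name --argument value ..., lists and objects as JSON in quotes. play_rows: Moves the arm, as the interface text tells. Shift numbers are shares of 0.25 m and turn numbers shares of 180 degrees, none past 1 either way. Its arguments: {"type":"object","properties":{"xyz":{"type":"array","items":{"type":"array","items":{"type":"number"}}},"rotation":{"type":"array","items":{"type":"array","items":{"type":"number"}}},"jaw":{"type":"array","items":{"type":"number"}}},"required":["xyz","rotation","jaw"]}

```bash
ls; mkdir -p pics
python3 - <<'E'
from bench import readout, snapshot, get_calibration, ticket, r
import cv2,numpy as np
np.set_printoptions(precision=4,suppress=True)
print(readout.get_state(), r.grasp_offset)
for n in("scene","side","wrist"):
    c=get_calibration(n);print(n,c)
    cv2.imwrite(f"pics/{n}0.png",snapshot(n)[:,:,::-1])
E
```

```text
pics
{'t': 0.0, 'joint_pos': array([-1.3434,  0.3537,  1.6341, -0.    ,  1.1552, -0.0024]), 'qd': array([ 0.0002, -0.0006,  0.001 ,  0.0001,  0.0003,  0.0005]), 'tau': array([  0.0001, -60.5252, -34.2064,  -0.0001,   0.0092,  -0.    ]), 'ee_pos': array([ 0.1423, -0.6081,  0.2306]), 'eef_rot': array([[ 0.9737,  0.2278, -0.0003],
       [ 0.2278, -0.9737,  0.0013],
       [-0.    , -0.0014, -1.    ]]), 'contact_force': array([-0.2037, -0.0169, -0.2256]), 'ft_torque': array([-0.0331,  0.0127, -0.0122]), 'grasp_force': 0.0, 'grip_width': 0.08520729454016464} -0.0187
scene {'intrinsics': array([[464.144 ,   0.    , 322.149 ],
       [  0.    , 464.144 , 246.7082],
       [  0.    ,   0.    ,   1.    ]]), 'k1': -0.1053866895127597, 'R': array([[-0.3207,  0.9471, -0.0161],
       [ 0.7938,  0.2594, -0.55  ],
       [-0.5167, -0.1892, -0.835 ]]), 't': array([ 0.2579, -0.3815,  1.2277])}
side {'intrinsics': array([[614.7305,   0.    , 312.0448],
       [  0.    , 614.7305, 239.6331],
       [  0.    ,   0.    ,   1.    ]]), 'k1': -0.039137264622454634, 'R': array([[-0.7616, -0.6479,  0.0074],
       [-0.4183,  0.4829, -0.7693],
       [ 0.4949, -0.589 , -0.6388]]), 't': array([0.4077, 0.3342, 0.8941])}
wrist {'intrinsics': array([[336.8908,   0.    , 317.9928],
       [  0.    , 336.8908, 232.7278],
       [  0.    ,   0.    ,   1.    ]]), 'k1': -0.007570103580882657, 'mount': array([[-0.0001, -0.9486, -0.3166,  0.0811],
       [ 1.    ,  0.0002, -0.0007,  0.0007],
       [ 0.0007, -0.3166,  0.9486, -0.1422],
       [ 0.    ,  0.    ,  0.    ,  1.    ]])}
```

View pics/scene0.png

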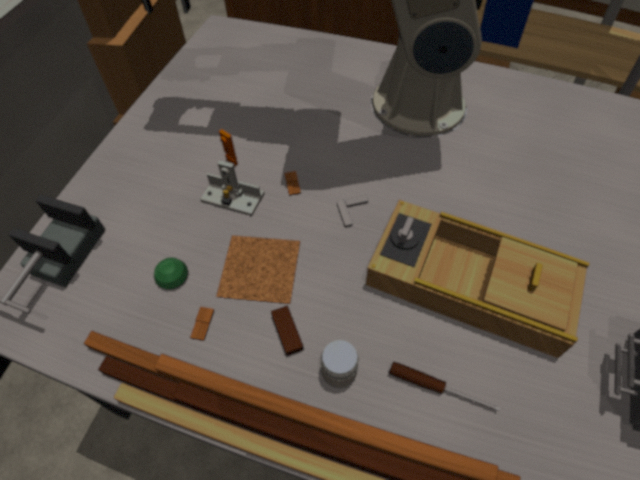

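View pics/side0.png

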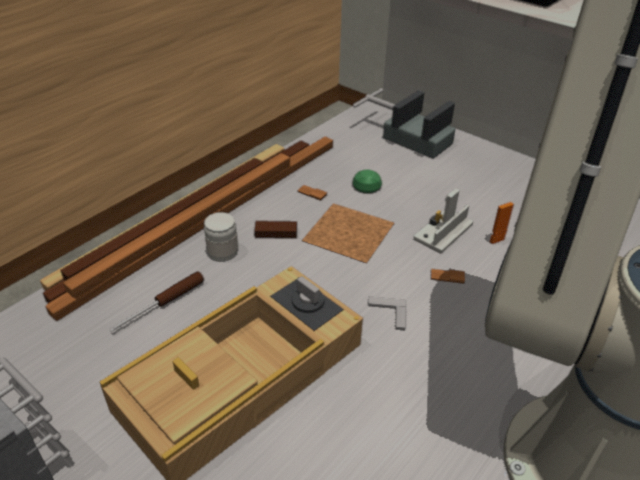

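The scene view shows the bracket in its rail at about (228,172) with the rail base at (232,195). The orange look-alike is at (229,147), the mat at (260,268), the cabinet from (370,205) to (585,345), the key at (405,232) and the door pull at (537,275). The side view shows the bracket at (452,205), the mat at (348,232), the key at (308,295) and the pull at (186,372).

```bash
cat > h.py <<'E'
from bench import readout, snapshot, get_calibration, ticket, r
import cv2,numpy as np
from scipy.spatial.transform import Rotation as Ro
np.set_printoptions(precision=4,suppress=True)
def cam(n,st=None):
    c=get_calibration(n)
    if n=="wrist":
        T=np.eye(4);T[:3,:3]=st["eef_rot"];T[:3,3]=st["ee_pos"]
        M=np.linalg.inv(T@c["mount"]);c["R"],c["t"]=M[:3,:3],M[:3,3]
    return c
def ray(c,uv):
    K=c["intrinsics"]
    p=cv2.undistortPoints(np.array([[uv]],float),K,np.array([c["k1"],0,0,0.]))[0,0]
    d=c["R"].T@np.array([*p,1]);return -c["R"].T@c["t"],d/np.linalg.norm(d)
def onz(c,uv,z):
    o,d=ray(c,uv);return o+d*(z-o[2])/d[2]
def tri(c1,u1,c2,u2):
    o1,d1=ray(c1,u1);o2,d2=ray(c2,u2)
    s=np.linalg.lstsq(np.c_[d1,-d2],o2-o1,rcond=None)[0]
    a=o1+d1*s[0];b=o2+d2*s[1];return (a+b)/2,np.linalg.norm(a-b)
def proj(c,X):
    p=c["R"]@np.array(X)+c["t"];x=p[:2]/p[2];x=x*(1+c["k1"]*(x@x));return (c["intrinsics"]@[*x,1])[:2]
def crop(img,x0,y0,w,h,W,H):
    return cv2.resize(img[y0:y0+h,x0:x0+w],(W,H),interpolation=cv2.INTER_CUBIC)
E
python3 - <<'E'
from h import *
S=cam("scene");D=cam("side")
a=cv2.imread("pics/scene0.png");b=cv2.imread("pics/side0.png")
im=np.vstack([np.hstack([crop(a,195,150,80,70,400,350),crop(b,405,180,80,70,400,350)]),
 np.hstack([crop(a,360,195,240,150,400,250),crop(b,95,260,280,175,400,250)])])
cv2.imwrite("pics/c1.png",cv2.convertScaleAbs(im,alpha=1.3))
for n,u,v in [("pull",(537,271),(186,368)),("key",(406,228),(308,290)),("brk top",(226,165),(453,193))]:
    print(n,tri(S,u,D,v))
hs=cv2.cvtColor(a,cv2.COLOR_BGR2HSV);hb=cv2.cvtColor(b,cv2.COLOR_BGR2HSV)
for n,h,c,m in(("scene",hs,S,(210,228,305,310)),("side",hb,D,(295,200,400,265))):
    k=cv2.inRange(h,(3,90,60),(22,255,255));z=np.zeros_like(k);x0,y0,x1,y1=m;z[y0:y1,x0:x1]=k[y0:y1,x0:x1]
    z=cv2.morphologyEx(z,cv2.MORPH_OPEN,np.ones((3,3)))
    cn=max(cv2.findContours(z,0,2)[0],key=cv2.contourArea)
    q=cv2.approxPolyDP(cv2.convexHull(cn),8,True)[:,0]
    print(n,[onz(c,p,.003)[:2] for p in q], np.mean([onz(c,p,.003)[:2] for p in q],0))
E
```

```text
pull (array([0.5109, 0.3113, 0.1094]), np.float64(0.003162340144317553))
key (array([0.4874, 0.0645, 0.1015]), np.float64(0.005055672340635519))
brk top (array([ 0.4453, -0.3342,  0.1054]), np.float64(0.00011296390232220801))
scene [array([ 0.5489, -0.2917]), array([ 0.5186, -0.1486]), array([ 0.6577, -0.1182]), array([ 0.6909, -0.2592])] [ 0.604  -0.2044]
side [array([ 0.6611, -0.1218]), array([ 0.6906, -0.2554]), array([ 0.5524, -0.2883]), array([ 0.5192, -0.1486])] [ 0.6058 -0.2035]
```

View pics/c1.png

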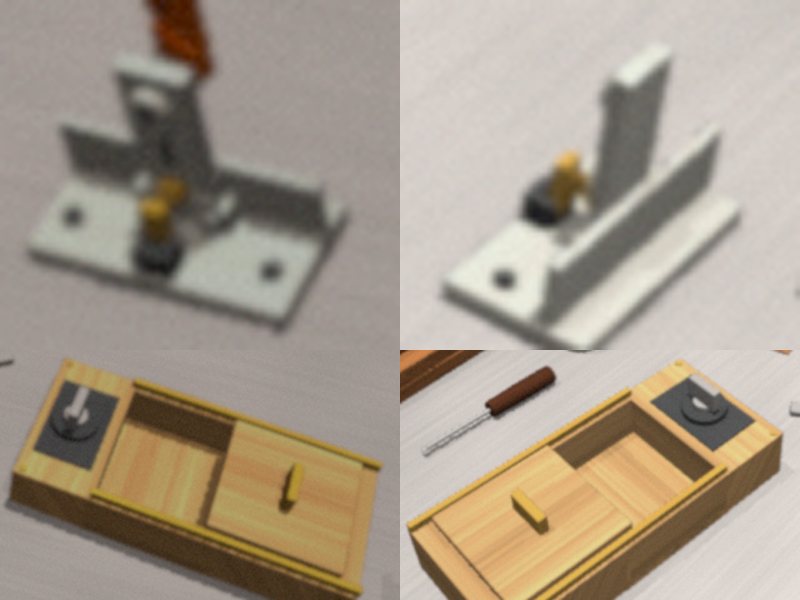

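The zoomed crops show the bracket top edge at about (153,65) in the scene crop and (640,60) in the side crop. The catch's brass roller is on the boss side, and the wing key lies along the cabinet's x. Next I'll move the wrist camera over the rail.

Emit:
play_rows --xyz '[[0.6,0.54,0.12],[0.6,0.54,0.12],[0.6,0.54,0.12],[0.6,0.54,0.12],[0.6,0.54,0.12],[0.6,0.54,0.12]]' --rotation '[[0,0,0],[0,0,0],[0,0,0],[0,0,0],[0,0,0],[0,0,0]]' --jaw '[1,1,1,1,1,1]'

```text
t: 0.65
ee_pos: [0.2964, -0.4699, 0.2623]
eef_rot: [[0.973, 0.231, 0.002], [0.231, -0.973, 0.001], [0.002, -0.0, -1.0]]
contact_force: [0.4, -1.0, -0.3]
grip_width: 0.0854
grasp_force: 0.0
```

Emit:
play_rows --xyz '[[0.5,0.54,0],[0.5,0.54,0],[0.5,0.54,0],[0.5,0.54,0],[0.5,0.54,0],[0.5,0.54,0],[0.5,0.54,0],[0.5,0.54,0]]' --rotation '[[0,0,0],[0,0,0],[0,0,0],[0,0,0],[0,0,0],[0,0,0],[0,0,0],[0,0,0]]' --jaw '[1,1,1,1,1,1,1,1]'

```text
t: 1.32
ee_pos: [0.4168, -0.3391, 0.2611]
eef_rot: [[0.974, 0.228, -0.001], [0.228, -0.974, -0.0], [-0.001, 0.0, -1.0]]
contact_force: [0.0, -0.4, -0.7]
grip_width: 0.0857
grasp_force: 0.0
```

Run:
```python
from h import *
import pickle
st=readout.get_state();im=snapshot("wrist")[:,:,::-1];cv2.imwrite("pics/w1.png",im);pickle.dump(st,open("w1.pkl","wb"))
print(st["t"],st["ee_pos"],st["joint_pos"])
```

```text
1.3167 [ 0.4168 -0.3391  0.2611] [-0.6855  0.1878  1.7875 -0.0006  1.1667  0.6556]
```

View pics/w1.png

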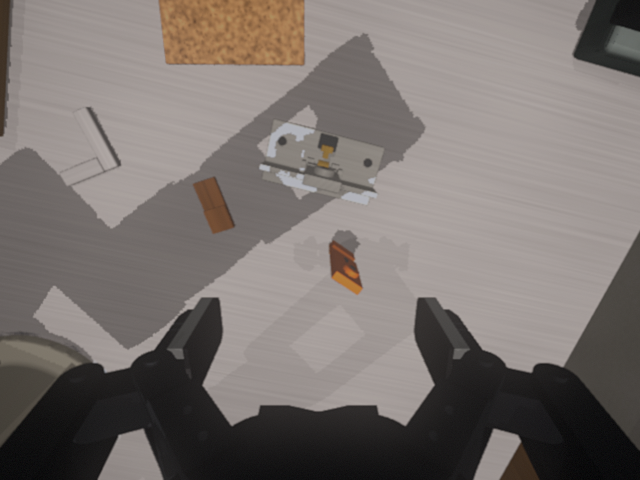

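The wrist view shows the rail at (321,165), with its wall running from (262,166) to (374,194). That makes the rail's axes nearly the world's. I'll square up and take two closer looks.

Emit:
play_rows --xyz '[[0.1,0.02,-0.2],[0.1,0.02,-0.2],[0.1,0.02,-0.2],[0.1,0.02,-0.2],[0.1,0.02,-0.2]]' --rotation '[[0,0,-0.0725],[0,0,-0.0725],[0,0,-0.0725],[0,0,-0.0725],[0,0,-0.0725]]' --jaw '[1,1,1,1,1]'

```text
t: 1.78
ee_pos: [0.4419, -0.3346, 0.2122]
eef_rot: [[1.0, 0.004, 0.0], [0.004, -1.0, -0.001], [0.0, 0.001, -1.0]]
contact_force: [0.4, -1.0, 0.5]
grip_width: 0.0856
grasp_force: 0.0
```

Run:
```python
from h import *
import pickle
st=readout.get_state();im=snapshot("wrist")[:,:,::-1];cv2.imwrite("pics/w2.png",im);pickle.dump(st,open("w2.pkl","wb"))
print(st["t"],st["ee_pos"],st["eef_rot"]);c=cam("wrist",st)
p=proj(c,[.445,-.334,.06]);print(p)
```

```text
1.7833 [ 0.4419 -0.3346  0.2122] [[ 1.      0.0044  0.0004]
 [ 0.0044 -1.     -0.0006]
 [ 0.0004  0.0006 -1.    ]]
[316.5692 211.661 ]
```

Emit:
play_rows --xyz '[[0.32,0,0],[0.32,0,0],[0.32,0,0],[0.32,0,0],[0.32,0,0]]' --rotation '[[0,0,0],[0,0,0],[0,0,0],[0,0,0],[0,0,0]]' --jaw '[1,1,1,1,1]'

```text
t: 2.25
ee_pos: [0.5219, -0.3339, 0.2119]
eef_rot: [[1.0, 0.003, 0.0], [0.003, -1.0, -0.0], [0.0, 0.0, -1.0]]
contact_force: [-0.3, -0.2, -0.1]
grip_width: 0.0852
grasp_force: 0.0
```

Run:
```python
from h import *
import pickle
st=readout.get_state();im=snapshot("wrist")[:,:,::-1];cv2.imwrite("pics/w3.png",im);pickle.dump(st,open("w3.pkl","wb"))
print(st["t"],st["ee_pos"],st["joint_pos"]);c3=cam("wrist",st);c2=cam("wrist",pickle.load(open("w2.pkl","rb")))
o=[]
for n,c in(("w2",c2),("w3",c3)):
    p=proj(c,[.445,-.334,.06]).astype(int);x,y=np.clip(p-[100,75],0,[440,330]);print(n,x,y)
    o.append(crop(cv2.imread(f"pics/{n}.png"),x,y,200,150,800,600)[:, 150:650] if 0 else crop(cv2.imread(f"pics/{n}.png"),x,y,200,150,400,300))
cv2.imwrite("pics/c2.png",np.vstack([cv2.resize(i,(600,450))[75:375] for i in o]))
```

```text
2.25 [ 0.5219 -0.3339  0.2119] [-0.5713  0.3628  1.6647 -0.0003  1.1138  0.9963]
w2 216 136
w3 217 216
```

View pics/c2.png

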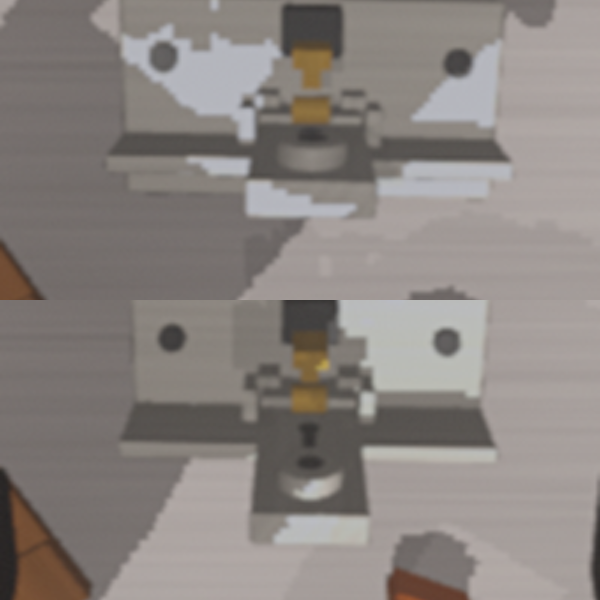

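The two crops show the bracket's top face: corners (248,178), (378,181), (247,216) and (376,216) in the upper one, and (250,515), (367,515), (249,544) and (367,543) in the lower one. I'll triangulate those.

Run:
```python
from h import *
import pickle
c2=cam("wrist",pickle.load(open("w2.pkl","rb")));c3=cam("wrist",pickle.load(open("w3.pkl","rb")))
f2=lambda X,Y:(216+X/3,136+(Y+75)/3); f3=lambda X,Y:(217+X/3,216+(Y-225)/3)
for n,a,b in[("frontL",(248,178),(250,515)),("frontR",(378,181),(367,515)),("backL",(247,216),(249,544)),("backR",(376,216),(367,543)),
 ("wallbackL",(108,168),(120,455)),("wallbackR",(511,178),(495,460)),("holeL",(163,56),(171,338)),("holeR",(458,63),(446,342))]:
    print(n,*tri(c2,f2(*a),c3,f3(*b)))
```

```text
frontL [ 0.4512 -0.3203  0.1091] 0.0005743099057631853
frontR [ 0.4499 -0.3532  0.107 ] 0.0009603409224786197
backL [ 0.4402 -0.3198  0.1067] 0.0005850651305834456
backR [ 0.4401 -0.3532  0.1059] 0.00048384301830244893
wallbackL [ 0.4362 -0.2727  0.0476] 0.00037753677337418624
wallbackR [ 0.4321 -0.4012  0.0428] 5.132454622297822e-05
holeL [ 0.4664 -0.2872  0.0161] 0.00010551353540395203
holeR [ 0.464  -0.3867  0.0132] 3.426165940480649e-05
```

```bash
cat >> h.py <<'E'
def tool(yaw,tilt,az=None):
    """tool with x-axis at azimuth yaw (deg), pointing down, tilted: + = pointing back (-x), - = pointing forward"""
    return Ro.from_euler("z",yaw,degrees=True).as_matrix()@Ro.from_euler("y",tilt,degrees=True).as_matrix()@np.diag([1,-1,-1.])
def go(p,R,st=None):
    st=st or readout.get_state()
    w=Ro.from_matrix(R@st["eef_rot"].T).as_rotvec()/np.pi
    d=(np.array(p)-st["ee_pos"])
    print("shift",d/.25,"rot",w,"rows",np.linalg.norm(d)/.0417,np.linalg.norm(w)*180/7.16)
E
python3 - <<'E'
from h import *
go([.507,-.338,.135],tool(-1.5,40))
E
```

```text
shift [-0.0579 -0.0168 -0.3073] rot [ 0.0027  0.2222 -0.0088] rows 1.8776787034292008 5.59023331859153
```

Emit:
play_rows --xyz '[[0,0,0],[0,0,0],[-0.058,-0.016,-0.307],[-0.058,-0.016,-0.307],[-0.058,-0.016,-0.307],[-0.058,-0.016,-0.307],[-0.058,-0.016,-0.307],[-0.058,-0.016,-0.307],[-0.058,-0.016,-0.307]]' --rotation '[[0.0027,0.2222,-0.0088],[0.0027,0.2222,-0.0088],[0.0027,0.2222,-0.0088],[0.0027,0.2222,-0.0088],[0.0027,0.2222,-0.0088],[0.0027,0.2222,-0.0088],[0.0027,0.2222,-0.0088],[0.0027,0.2222,-0.0088],[0.0027,0.2222,-0.0088]]' --jaw '[1,1,1,1,1,1,1,1,1]'

```text
t: 3.05
ee_pos: [0.5075, -0.3381, 0.1355]
eef_rot: [[0.768, -0.027, -0.64], [-0.021, -1.0, 0.017], [-0.64, 0.0, -0.768]]
contact_force: [-1.0, -0.7, 0.4]
grip_width: 0.0848
grasp_force: 0.0
```

Run:
```python
from h import *
go([.4488,-.3367,.062],tool(-1.5,40)); s=readout.get_state();print(s["ee_pos"],s["eef_rot"],s["joint_pos"])
```

```text
shift [-0.2348  0.0056 -0.2938] rot [0.0001 0.001  0.0003] rows 2.255279319391751 0.026514411867395882
[ 0.5075 -0.3381  0.1355] [[ 0.7678 -0.0272 -0.6402]
 [-0.0211 -0.9996  0.0172]
 [-0.6404  0.0003 -0.7681]] [-0.4439  0.7898  1.2983 -0.2647  1.7003  1.2083]
```

Now I'll go in, moderately slowly, and close.

Emit:
play_rows --xyz '[[-0.06,0.0014,-0.073],[-0.117,0.003,-0.147],[-0.176,0.004,-0.22],[-0.235,0.0056,-0.294],[-0.235,0.0056,-0.294],[-0.235,0.0056,-0.294],[-0.235,0.0056,-0.294],[-0.235,0.0056,-0.294],[-0.235,0.0056,-0.294],[-0.235,0.0056,-0.294],[-0.235,0.0056,-0.294],[-0.235,0.0056,-0.294]]' --rotation '[[0,0,0],[0,0,0],[0,0,0],[0,0,0],[0,0,0],[0,0,0],[0,0,0],[0,0,0],[0,0,0],[0,0,0],[0,0,0],[0,0,0]]' --jaw '[1,1,1,1,1,0,0,0,0,0,0,0]'

```text
t: 4.05
ee_pos: [0.4499, -0.3364, 0.0624]
eef_rot: [[0.766, -0.026, -0.642], [-0.021, -1.0, 0.016], [-0.642, 0.001, -0.767]]
contact_force: [0.4, 0.7, 7.4]
grip_width: 0.0308
grasp_force: 58.8
```

Emit:
play_rows --xyz '[[0,0,0.02],[0,0,0.04],[0,0,0.06],[0,0,0.08],[0,0,0.1],[0,0,0.12],[0,0,0.14],[0,0,0.16],[0,0,0.18],[0,0,0.21],[0,0,0.24],[0,0,0.28]]' --rotation '[[0,0,0],[0,0,0],[0,0,0],[0,0,0],[0,0,0],[0,0,0],[0,0,0],[0,0,0],[0,0,0],[0,0,0],[0,0,0],[0,0,0]]' --jaw '[0,0,0,0,0,0,0,0,0,0,0,0]'

```text
t: 5.05
ee_pos: [0.4489, -0.3361, 0.1316]
eef_rot: [[0.765, -0.027, -0.643], [-0.02, -1.0, 0.017], [-0.643, -0.0, -0.766]]
contact_force: [-0.8, 0.9, -2.0]
grip_width: 0.0305
grasp_force: 60.2
```

Run:
```python
from h import *
import pickle
st=readout.get_state();pickle.dump(st,open("w4.pkl","wb"))
w=snapshot("wrist")[:,:,::-1];b=snapshot("side")[:,:,::-1];a=snapshot("scene")[:,:,::-1]
for n,i in(("w4",w),("s4",b),("a4",a)):cv2.imwrite(f"pics/{n}.png",i)
p=proj(cam("side"),st["ee_pos"]).astype(int);q=proj(cam("scene"),st["ee_pos"]).astype(int);print(p,q)
W=crop(w,0,0,640,480,400,300)
x,y=p-[40,30];u,v=q-[40,30]
cv2.imwrite("pics/c3.png",np.vstack([np.hstack([crop(b,x,y,80,60,400,300),crop(a,u,v,80,60,400,300)]),np.hstack([W,crop(w,220,150,200,150,400,300)])]))
```

```text
[453 181] [222 157]
```

View pics/c3.png

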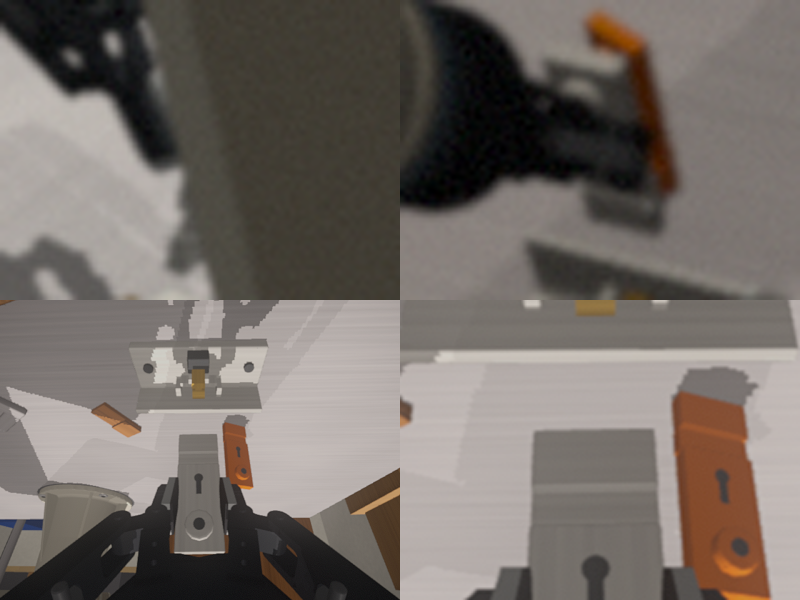

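The bracket is out and held straight: in the wrist crop its foot edge runs from (532,430) to (655,430), and the rail is empty. Next I'll carry it over the mat and tip it boss up.

Emit:
play_rows --xyz '[[0,0,0.15],[0,0,0.3],[0.1,0.1,0.4],[0.2,0.2,0.4],[0.35,0.3,0.4],[0.5,0.45,0.4],[0.61,0.53,0.4],[0.61,0.53,0.4],[0.61,0.53,0.4],[0.61,0.53,0.4],[0.61,0.53,0.4],[0.61,0.53,0.4]]' --rotation '[[0,0,0],[0,-0.02,0],[0,-0.055,0],[0,-0.09,0],[0,-0.13,0],[0,-0.165,0],[0,-0.2,0],[0,-0.24,0],[0,-0.275,0],[0,-0.31,0],[0,-0.35,0],[0,-0.38,0]]' --jaw '[0,0,0,0,0,0,0,0,0,0,0,0]'

```text
t: 6.2
ee_pos: [0.6, -0.2036, 0.231]
eef_rot: [[0.878, -0.011, 0.479], [-0.021, -1.0, 0.015], [0.479, -0.023, -0.878]]
contact_force: [0.4, 1.7, -2.7]
grip_width: 0.0305
grasp_force: 60.3
```

Run:
```python
from h import *
import pickle
c=cam("wrist",pickle.load(open("w4.pkl","rb")))
L,R=onz(c,(286,215),.081),onz(c,(347.5,215),.081);print(L,R,np.linalg.norm(L-R))
go([.602,-.204,.07],tool(-1.5,-50));s=readout.get_state();print(s["t"],s["joint_pos"])
```

```text
[ 0.4468 -0.3187  0.081 ] [ 0.4459 -0.3532  0.081 ] 0.034541172147557704
shift [ 0.0078 -0.0014 -0.6439] rot [-0.0095 -0.1186 -0.0062] rows 3.8605759561355066 2.9953735840078215
6.2 [-0.4499  0.182   1.9719  0.4188  0.5773  0.8322]
```

Emit:
play_rows --xyz '[[0.0078,-0.0014,-0.05],[0.0078,-0.0014,-0.15],[0.0078,-0.0014,-0.25],[0.0078,-0.0014,-0.4],[0.0078,-0.0014,-0.55],[0.0078,-0.0014,-0.644],[0.0078,-0.0014,-0.68],[0.0078,-0.0014,-0.72],[0.0078,-0.0014,-0.75],[0.0078,-0.0014,-0.78],[0.0078,-0.0014,-0.8],[0.0078,-0.0014,-0.8]]' --rotation '[[-0.0025,-0.03,-0.0015],[-0.005,-0.06,-0.003],[-0.0075,-0.09,-0.0045],[-0.0095,-0.1186,-0.0062],[-0.0095,-0.1186,-0.0062],[-0.0095,-0.1186,-0.0062],[-0.0095,-0.1186,-0.0062],[-0.0095,-0.1186,-0.0062],[-0.0095,-0.1186,-0.0062],[-0.0095,-0.1186,-0.0062],[-0.0095,-0.1186,-0.0062],[-0.0095,-0.1186,-0.0062]]' --jaw '[0,0,0,0,0,0,0,0,0,0,0,0]'

```text
t: 7.2
ee_pos: [0.6103, -0.1917, 0.0666]
eef_rot: [[0.643, -0.025, 0.766], [-0.013, -1.0, -0.021], [0.766, 0.003, -0.643]]
contact_force: [1.4, 0.4, -2.1]
grip_width: 0.0308
grasp_force: 60.2
```

Run:
```python
from h import *
import pickle
st=readout.get_state();pickle.dump(st,open("w5.pkl","wb"))
w=snapshot("wrist")[:,:,::-1];b=snapshot("side")[:,:,::-1];a=snapshot("scene")[:,:,::-1]
for n,i in(("w5",w),("s5",b),("a5",a)):cv2.imwrite(f"pics/{n}.png",i)
p=proj(cam("side"),st["ee_pos"]).astype(int)
x,y=p-[60,45]
cv2.imwrite("pics/c4.png",np.hstack([crop(b,x,y,120,90,400,300),crop(w,0,0,640,480,400,300)]))
go([.602,-.204,.0145],tool(-1.5,-50))
print(st["ee_pos"],st["eef_rot"],st["joint_pos"])
```

```text
shift [-0.0183 -0.0555 -0.1826] rot [-0.0021 -0.0041 -0.0002] rows 1.1495262049658075 0.11632932294524963
[ 0.6103 -0.1917  0.0666] [[ 0.6427 -0.025   0.7657]
 [-0.0134 -0.9997 -0.0213]
 [ 0.766   0.0034 -0.6428]] [-0.4912  0.558   2.278   2.5019  0.6108 -1.3386]
```

View pics/c4.png

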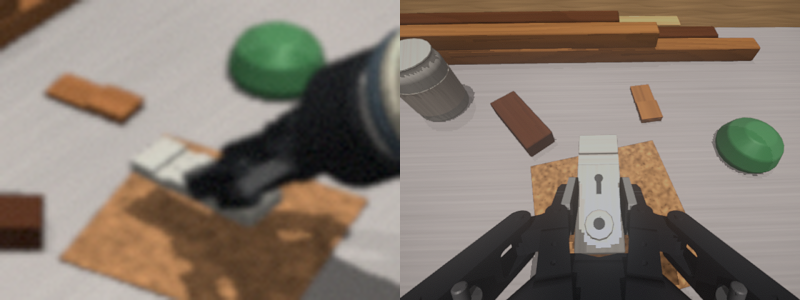

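The bracket is level over the mat with its boss up and foot pointing away; the boss is at (598,222) in the crop. The wrist passed near a singularity, so I'll let it settle while lowering.

Emit:
play_rows --xyz '[[0.005,-0.01,0],[0.005,-0.01,0],[0.005,-0.01,0]]' --rotation '[[0,0,0],[0,0,0],[0,0,0]]' --jaw '[0,0,0]'

```text
t: 7.6
ee_pos: [0.6125, -0.1945, 0.069]
eef_rot: [[0.642, -0.024, 0.767], [-0.015, -1.0, -0.019], [0.767, 0.001, -0.642]]
contact_force: [0.7, -0.0, -2.3]
grip_width: 0.0308
grasp_force: 60.2
```

Run:
```python
from h import *
go([.602,-.204,.0145],tool(-1.5,-50));s=readout.get_state();print(s["joint_pos"],s["ee_pos"])
```

```text
shift [-0.0419 -0.0381 -0.2182] rot [ 0.0003  0.0004 -0.0006] rows 1.3511324919073289 0.019600568497047246
[-0.4969  0.5545  2.2713  2.4825  0.6057 -1.3212] [ 0.6125 -0.1945  0.069 ]
```

Emit:
play_rows --xyz '[[-0.012,-0.011,-0.06],[-0.025,-0.023,-0.12],[-0.035,-0.032,-0.17],[-0.042,-0.038,-0.2],[-0.042,-0.038,-0.21],[-0.042,-0.038,-0.215],[-0.042,-0.038,-0.218],[-0.042,-0.038,-0.218]]' --rotation '[[0,0,0],[0,0,0],[0,0,0],[0,0,0],[0,0,0],[0,0,0],[0,0,0],[0,0,0]]' --jaw '[0,0,0,0,0,0,0,0]'

```text
t: 8.27
ee_pos: [0.6015, -0.2038, 0.0138]
eef_rot: [[0.642, -0.025, 0.767], [-0.016, -1.0, -0.019], [0.767, -0.0, -0.642]]
contact_force: [-5.7, -0.5, 8.7]
grip_width: 0.0305
grasp_force: 62.2
```

Emit:
play_rows --xyz '[[0,0,-0.002],[0,0,-0.004],[0,0,-0.004]]' --rotation '[[0,0,0],[0,0,0],[0,0,0]]' --jaw '[0,0,0]'

```text
t: 8.52
ee_pos: [0.6017, -0.2037, 0.0137]
eef_rot: [[0.64, -0.025, 0.768], [-0.016, -1.0, -0.019], [0.768, -0.0, -0.64]]
contact_force: [-10.4, -0.1, 15.9]
grip_width: 0.0307
grasp_force: 63.5
```

Emit:
play_rows --xyz '[[0,0,0.004],[0,0,0.004],[0,0,0.004],[0,0,0.004],[0,0,0.004],[0,0,0.004]]' --rotation '[[0,0,0],[0,0,0],[0,0,0],[0,0,0],[0,0,0],[0,0,0]]' --jaw '[0,0.7,0.7,0.7,0.7,0.7]'

```text
t: 9.02
ee_pos: [0.6003, -0.2033, 0.011]
eef_rot: [[0.645, -0.025, 0.763], [-0.017, -1.0, -0.018], [0.764, -0.001, -0.646]]
contact_force: [-0.1, -0.6, -0.2]
grip_width: 0.0597
grasp_force: 0.0
```

Emit:
play_rows --xyz '[[-0.08,0,0.1],[-0.16,0,0.25],[-0.2,0,0.4],[-0.2,0,0.6],[-0.2,0,0.8],[-0.2,0,0.8],[-0.2,0,0.8]]' --rotation '[[0,0,0],[0,0,0],[0,0,0],[0,0,0],[0,0,0],[0,0,0],[0,0,0]]' --jaw '[0.7,0.7,0.7,0.7,1,1,1]'

```text
t: 9.6
ee_pos: [0.5518, -0.2044, 0.2169]
eef_rot: [[0.641, -0.025, 0.768], [-0.014, -1.0, -0.021], [0.768, 0.002, -0.641]]
contact_force: [0.8, -1.3, 0.5]
grip_width: 0.0855
grasp_force: 0.0
```

Run:
```python
from h import *
go([.54,-.206,.22],tool(-1.5,0));s=readout.get_state();print(s["joint_pos"],s["ee_pos"])
```

```text
shift [-0.047  -0.0063  0.0123] rot [ 0.0078  0.2785 -0.0006] rows 0.29384883216995517 7.005021574288615
[-0.6038  0.1449  2.3111  1.7883  0.4432 -0.6377] [ 0.5518 -0.2044  0.2169]
```

Emit:
play_rows --xyz '[[0,0,0.02],[0,0,0.02],[0,0,0.02],[0.05,0,0.02],[0.1,0,0.02],[0.2,0,0.02],[0.28,0,0.02],[0.28,0,0.02],[0.28,0,0.02],[0.28,0,0.02],[0.28,0,0.02],[0.28,0,0.02]]' --rotation '[[0.0078,0.2785,0],[0.0078,0.2785,0],[0.0078,0.2785,0],[0.0078,0.2785,0],[0.0078,0.2785,0],[0.0078,0.2785,0],[0.0078,0.2785,0],[0.0078,0.2785,0],[0.0078,0.2785,0],[0.0078,0.2785,0],[0.0078,0.2785,0],[0.0078,0.2785,0]]' --jaw '[1,1,1,1,1,1,1,1,1,1,1,1]'

```text
t: 10.6
ee_pos: [0.6205, -0.2031, 0.2159]
eef_rot: [[1.0, -0.027, -0.013], [-0.027, -1.0, 0.002], [-0.013, -0.002, -1.0]]
contact_force: [0.1, 0.6, -0.0]
grip_width: 0.0851
grasp_force: 0.0
```

Run:
```python
from h import *
import pickle
st=readout.get_state();pickle.dump(st,open("w6.pkl","wb"));print(st["t"],st["ee_pos"],st["eef_rot"],st["joint_pos"])
w=snapshot("wrist")[:,:,::-1];cv2.imwrite("pics/w6.png",w)
c=cam("wrist",st);x,y=np.clip((proj(c,[.605,-.204,.01])-[80,60]).astype(int),0,[480,360]);print(x,y)
cr=crop(w,x,y,160,120,640,480);cv2.imwrite("pics/c5.png",cr)
h=cv2.cvtColor(w,cv2.COLOR_BGR2HSV)
k=cv2.inRange(h,(0,0,60),(180,60,255));z=np.zeros_like(k);z[y:y+120,x:x+160]=k[y:y+120,x:x+160]
z=cv2.morphologyEx(z,cv2.MORPH_OPEN,np.ones((3,3)))
for cn in sorted(cv2.findContours(z,0,2)[0],key=cv2.contourArea)[-3:]:
    rr=cv2.minAreaRect(cn);print(cv2.contourArea(cn),rr,[onz(c,p,.013) for p in cv2.boxPoints(rr)],onz(c,rr[0],.013))
```

```text
10.6 [ 0.6205 -0.2031  0.2159] [[ 0.9996 -0.0266 -0.0128]
 [-0.0266 -0.9996  0.0024]
 [-0.0129 -0.002  -0.9999]] [-0.3176  0.4165  1.5742 -0.0019  1.1638  1.2806]
239 153
924.0 ((389.0, 198.5), (91.0, 18.0), 90.0) [array([ 0.6666, -0.2664,  0.013 ]), array([ 0.6661, -0.2844,  0.013 ]), array([ 0.5685, -0.2894,  0.013 ]), array([ 0.5691, -0.2697,  0.013 ])] [ 0.6198 -0.2774  0.013 ]
1302.0 ((253.0, 230.0), (84.0, 28.0), 90.0) [array([ 0.635 , -0.1218,  0.013 ]), array([ 0.6342, -0.1508,  0.013 ]), array([ 0.5384, -0.1435,  0.013 ]), array([ 0.5392, -0.1119,  0.013 ])] [ 0.5888 -0.1322  0.013 ]
2689.0 ((319.32232666015625, 212.47244262695312), (86.93946838378906, 33.1178092956543), 88.80650329589844) [array([ 0.6524, -0.1877,  0.013 ]), array([ 0.6522, -0.2213,  0.013 ]), array([ 0.5565, -0.2223,  0.013 ]), array([ 0.5566, -0.1856,  0.013 ])] [ 0.6065 -0.2042  0.013 ]
```

View pics/c5.png

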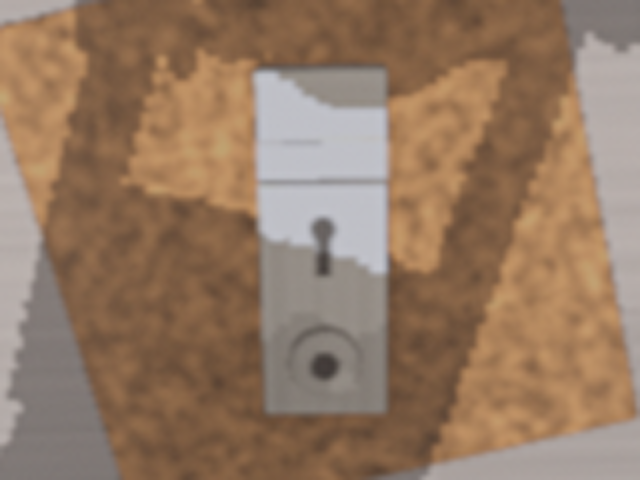

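The crop shows the bracket lying flat on the mat, boss up, foot away, with corners (255,68), (387,68), (265,413) and (387,413). Its centre is (0.6045,-0.204), and its 95 x 34 mm outline at z=0.013 agrees with lying flat. Next I'll pick it up from above.

Run:
```python
from h import *
go([.6045,-.204,.006],tool(-1,0))
```

```text
shift [-0.0704 -0.0066 -0.8365] rot [-0.0009 -0.0057  0.0027] rows 5.033029212747774 0.16068466091096822
```

Emit:
play_rows --xyz '[[-0.03,-0.003,-0.15],[-0.06,-0.006,-0.3],[-0.07,-0.0066,-0.45],[-0.07,-0.0066,-0.6],[-0.07,-0.0066,-0.7],[-0.07,-0.0066,-0.77],[-0.07,-0.0066,-0.81],[-0.07,-0.0066,-0.83],[-0.07,-0.0066,-0.8365],[-0.07,-0.0066,-0.8365]]' --rotation '[[-0.0009,-0.0057,0.0027],[-0.0009,-0.0057,0.0027],[-0.0009,-0.0057,0.0027],[-0.0009,-0.0057,0.0027],[-0.0009,-0.0057,0.0027],[-0.0009,-0.0057,0.0027],[-0.0009,-0.0057,0.0027],[-0.0009,-0.0057,0.0027],[-0.0009,-0.0057,0.0027],[-0.0009,-0.0057,0.0027]]' --jaw '[1,0.7,0.7,0.7,0.7,0.7,0.7,0.7,0.7,0.7]'

```text
t: 11.48
ee_pos: [0.6029, -0.205, 0.007]
eef_rot: [[1.0, -0.018, 0.012], [-0.018, -1.0, 0.001], [0.012, -0.001, -1.0]]
contact_force: [-0.7, 0.1, 0.9]
grip_width: 0.0595
grasp_force: 0.0
```

Emit:
play_rows --xyz '[[0,0,0],[0,0,0],[0,0,0],[0,0,0],[0,0,0],[0,0,0]]' --rotation '[[0,0,0],[0,0,0],[0,0,0],[0,0,0],[0,0,0],[0,0,0]]' --jaw '[0,0,0,0,0,0]'

```text
t: 11.98
ee_pos: [0.6035, -0.2052, 0.0084]
eef_rot: [[1.0, -0.018, 0.013], [-0.018, -1.0, 0.0], [0.013, -0.0, -1.0]]
contact_force: [-1.5, 0.7, 6.1]
grip_width: 0.0319
grasp_force: 58.9
```

Emit:
play_rows --xyz '[[0,0,0.05],[0,0,0.15],[-0.05,0,0.3],[-0.1,0.1,0.45],[-0.25,0.22,0.6],[-0.38,0.35,0.75],[-0.5,0.48,0.9],[-0.62,0.6,1],[-0.74,0.74,1],[-0.85,0.88,1],[-0.88,1,1],[-0.88,1,1]]' --rotation '[[0,0,0],[0,0,0],[0,0,0],[0,0,0],[0,0,0],[0,0,0],[0,0,0],[0,0,0],[0,0,0],[0,0,0],[0,0,0],[0,0,0]]' --jaw '[0,0,0,0,0,0,0,0,0,0,0,0]'

```text
t: 12.98
ee_pos: [0.3863, 0.0373, 0.2567]
eef_rot: [[1.0, -0.02, 0.014], [-0.02, -1.0, 0.001], [0.014, -0.001, -1.0]]
contact_force: [0.9, 1.7, -2.0]
grip_width: 0.0315
grasp_force: 60.1
```

Emit:
play_rows --xyz '[[0,0.12,0.1],[0,0.25,0.2],[0,0.38,0.2],[0,0.5,0.2],[0,0.5,0.2],[0,0.5,0.2],[0,0.5,0.2]]' --rotation '[[0,0,0],[0,0,0],[0,0,0],[0,0,0],[0,0,0],[0,0,0],[0,0,0]]' --jaw '[0,0,0,0,0,0,0]'

```text
t: 13.57
ee_pos: [0.3875, 0.161, 0.3055]
eef_rot: [[1.0, -0.017, 0.012], [-0.017, -1.0, 0.0], [0.012, -0.0, -1.0]]
contact_force: [-0.8, -0.5, -2.8]
grip_width: 0.0316
grasp_force: 60.3
```

Run:
```python
from h import *
import pickle
st=readout.get_state();pickle.dump(st,open("w7.pkl","wb"));print(st["t"],st["ee_pos"],st["eef_rot"])
w=snapshot("wrist")[:,:,::-1];cv2.imwrite("pics/w7.png",w)
```

```text
13.5667 [0.3875 0.161  0.3055] [[ 0.9998 -0.0173  0.0115]
 [-0.0173 -0.9998  0.0002]
 [ 0.0115 -0.0004 -0.9999]]
```

View pics/w7.png

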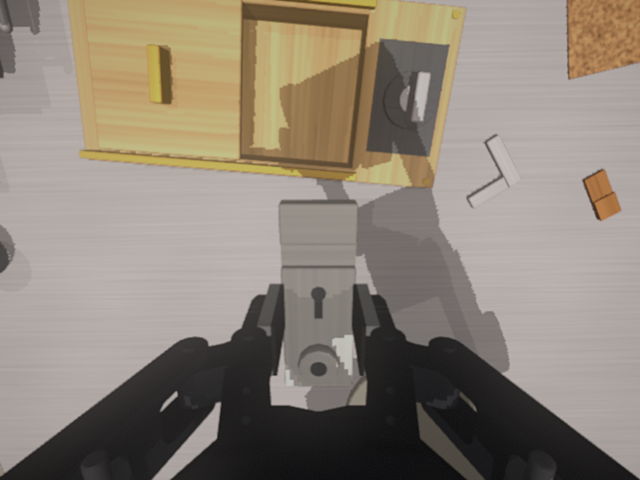

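The wrist view shows the cabinet with the bracket held in front of it. The bay spans (242,5) to (365,165), the pull's top face (148,46) to (162,102) and the key wing's top (417,72) to (426,122). The near runner goes from (81,155) to (355,177).

```bash
cat > m.py <<'E'
from h import *
import pickle
def blobs(w,c,lo,hi,z,box):
    h=cv2.cvtColor(w,cv2.COLOR_BGR2HSV);k=cv2.inRange(h,lo,hi);x0,y0,x1,y1=box;m=np.zeros_like(k);m[y0:y1,x0:x1]=k[y0:y1,x0:x1]
    cn=max(cv2.findContours(m,0,2)[0],key=cv2.contourArea);rr=cv2.minAreaRect(cn)
    P=np.array([onz(c,p,z)[:2] for p in cv2.boxPoints(rr)]);return rr,P,P.mean(0)
E
python3 - <<'E'
from m import *
st=pickle.load(open("w7.pkl","rb"));c=cam("wrist",st);w=cv2.imread("pics/w7.png")
for n,z,P in [("pull",.107,[(148,46),(160,45),(162,102),(151,102)]),("key",.114,[(417,72),(431,73),(426,122),(413,121)]),("runner",.08,[(81,152),(355,173)]),
 ("bayfloor?",.012,[(242,160),(350,165),(362,20),(246,15)])]:
    Q=np.array([onz(c,p,z)[:2] for p in P]);print(n,Q.tolist() and Q.round(4).tolist(),Q.mean(0))
for p in[(153,75),(166,75),(421,97),(413,97)]:print(p,w[p[1],p[0]],cv2.cvtColor(w[p[1]:p[1]+1,p[0]:p[0]+1],cv2.COLOR_BGR2HSV)[0,0])
for row in(60,90):print(row,[cv2.cvtColor(w[row:row+1,x:x+1],cv2.COLOR_BGR2HSV)[0,0].tolist() for x in range(144,176,2)])
for row in(85,110):print(row,[w[row,x].tolist() for x in range(404,438,2)])
E
```

```text
pull [[0.5381, 0.3123], [0.5387, 0.3012], [0.4904, 0.307], [0.4906, 0.3174]] [0.5144 0.3095]
key [[0.5111, 0.0687], [0.5101, 0.0559], [0.4678, 0.0571], [0.4689, 0.0694]] [0.4895 0.0628]
runner [[0.444, 0.4137], [0.4163, 0.1198]] [0.4301 0.2668]
bayfloor? [[0.4259, 0.2568], [0.4172, 0.1192], [0.5795, 0.1074], [0.5869, 0.2386]] [0.5024 0.1805]
(153, 75) [ 81 169 190] [ 24 146 190]
(166, 75) [ 44  79 100] [ 19 143 100]
(421, 97) [183 186 190] [ 13   9 190]
(413, 97) [64 68 74] [12 34 74]
60 [[21, 98, 189], [21, 102, 188], [23, 145, 188], [23, 150, 189], [24, 146, 189], [25, 144, 189], [25, 144, 190], [22, 154, 179], [19, 155, 112], [20, 144, 99], [19, 147, 99], [19, 148, 98], [20, 145, 97], [17, 124, 127], [17, 116, 185], [17, 115, 188]]
90 [[19, 106, 190], [19, 107, 191], [19, 111, 190], [23, 146, 190], [24, 146, 190], [25, 144, 191], [26, 139, 191], [26, 138, 192], [21, 157, 179], [19, 147, 104], [19, 144, 101], [19, 143, 102], [19, 145, 100], [18, 136, 107], [17, 119, 171], [18, 115, 187]]
85 [[85, 87, 91], [92, 95, 99], [102, 105, 111], [74, 78, 83], [66, 70, 76], [66, 71, 75], [117, 120, 127], [177, 180, 185], [184, 187, 190], [183, 186, 190], [182, 185, 190], [181, 184, 191], [148, 151, 158], [96, 98, 102], [97, 99, 103], [98, 100, 103], [97, 98, 101]]
110 [[107, 111, 118], [84, 88, 94], [64, 68, 73], [66, 69, 75], [84, 87, 93], [121, 124, 132], [128, 130, 138], [170, 173, 178], [184, 187, 192], [180, 184, 191], [137, 140, 148], [94, 94, 99], [96, 97, 101], [96, 97, 101], [96, 98, 101], [97, 98, 101], [98, 99, 104]]
```

Emit:
play_rows --xyz '[[0.12,0.03,0],[0.24,0.06,0],[0.24,0.06,0],[0.24,0.06,0],[0.24,0.06,0]]' --rotation '[[0,0,-0.0256],[0,0,-0.0256],[0,0,-0.0256],[0,0,-0.0256],[0,0,-0.0256]]' --jaw '[0,0,0,0,0]'

```text
t: 14.03
ee_pos: [0.4475, 0.1752, 0.3048]
eef_rot: [[0.995, -0.1, 0.01], [-0.1, -0.995, -0.001], [0.01, 0.0, -1.0]]
contact_force: [-0.1, 0.1, -1.6]
grip_width: 0.0315
grasp_force: 60.3
```

Run:
```python
from m import *
st=readout.get_state();w2=snapshot("wrist")[:,:,::-1];cv2.imwrite("pics/w8.png",w2);pickle.dump(st,open("w8.pkl","wb"))
print(st["ee_pos"],st["eef_rot"])
c1=cam("wrist",pickle.load(open("w7.pkl","rb")));c2=cam("wrist",st);w1=cv2.imread("pics/w7.png")
for n,lo,hi,X in(("pull",(21,125,165),(30,255,255),[.5144,.3095,.107]),("key",(0,0,150),(180,30,255),[.4895,.0628,.114])):
    o=[]
    for w,c in((w1,c1),(w2,c2)):
        p=proj(c,X).astype(int);rr,P,m=blobs(w,c,lo,hi,X[2],(max(p[0]-35,0),max(p[1]-45,0),p[0]+35,p[1]+45));o.append(rr[0]);print(n,p,rr,m,P.round(4).tolist())
    print("tri",tri(c1,o[0],c2,o[1]))
go([.5006,.176,.11],tool(-5.6,0))
```

```text
[0.4475 0.1752 0.3048] [[ 0.9949 -0.1001  0.0099]
 [-0.1001 -0.995  -0.001 ]
 [ 0.01    0.     -1.    ]]
pull [155  74] ((153.52615356445312, 73.47076416015625), (57.577880859375, 11.648703575134277), 86.8201675415039) [0.5147 0.311 ] [[0.5389, 0.3139], [0.5392, 0.3032], [0.4905, 0.3079], [0.4902, 0.3191]]
pull [175 152] ((174.05044555664062, 151.9935302734375), (51.37438201904297, 11.139592170715332), 82.69424438476562) [0.5146 0.3108] [[0.539, 0.3139], [0.5392, 0.3029], [0.4903, 0.3075], [0.49, 0.319]]
tri (array([0.5152, 0.3106, 0.1077]), np.float64(0.00014947990439216372))
key [421  97] ((448.5, 105.5), (71.0, 13.0), 90.0) [0.4812 0.0371] [[0.5125, 0.0461], [0.5123, 0.0343], [0.45, 0.0278], [0.4502, 0.0403]]
key [428 153] ((455.5, 152.5), (89.0, 13.0), 90.0) [0.486  0.0367] [[0.529, 0.0437], [0.5279, 0.0316], [0.4429, 0.0292], [0.4442, 0.0422]]
tri (array([0.4837, 0.0247, 0.0813]), np.float64(0.0012536034479128596))
shift [ 0.2133  0.0027 -0.7795] rot [0.0003 0.0033 0.0007] rows 4.845374764785249 0.08421239738814858
```

Run:
```python
from m import *
o=[];C=[]
for n in("w7","w8"):
    c=cam("wrist",pickle.load(open(n+".pkl","rb")));w=cv2.imread(f"pics/{n}.png");p=proj(c,[.4895,.0628,.114]).astype(int)
    rr,P,m=blobs(w,c,(0,0,150),(180,30,255),.114,(p[0]-16,p[1]-32,p[0]+16,p[1]+32));o.append(rr[0]);C.append(c);print(rr,m,P.round(4).tolist())
print(tri(C[0],o[0],C[1],o[1]))
```

```text
((420.6733703613281, 95.87283325195312), (11.480318069458008, 47.898014068603516), 8.746162414550781) [0.4905 0.0639] [[0.471, 0.0711], [0.5117, 0.0672], [0.5101, 0.0568], [0.4693, 0.0603]]
((429.0, 142.0), (24.0, 10.0), 90.0) [0.5    0.0623] [[0.5116, 0.067], [0.5107, 0.0576], [0.4883, 0.0575], [0.4892, 0.0671]]
(array([0.4953, 0.0461, 0.0572]), np.float64(0.003024086580121188))
```

Emit:
play_rows --xyz '[[0.1,0.004,0],[0.216,0.007,-0.05],[0.216,0.007,-0.2],[0.216,0.007,-0.35],[0.216,0.007,-0.5],[0.216,0.007,-0.65],[0.216,0.007,-0.78],[0.216,0.007,-0.88],[0.216,0.007,-0.95],[0.216,0.007,-1],[0.216,0.007,-1],[0.216,0.007,-1]]' --rotation '[[0,0,0],[0,0,0],[0,0,0],[0,0,0],[0,0,0],[0,0,0],[0,0,0],[0,0,0],[0,0,0],[0,0,0],[0,0,0],[0,0,0]]' --jaw '[0,0,0,0,0,0,0,0,0,0,0,0]'

```text
t: 15.08
ee_pos: [0.5013, 0.1777, 0.0552]
eef_rot: [[0.995, -0.099, 0.01], [-0.099, -0.995, -0.001], [0.01, -0.0, -1.0]]
contact_force: [-0.2, -0.3, -2.2]
grip_width: 0.0314
grasp_force: 60.3
```

Emit:
play_rows --xyz '[[0,0,-0.03],[0,0,-0.06],[0,0,-0.085],[0,0,-0.105],[0,0,-0.12],[0,0,-0.12]]' --rotation '[[0,0,0],[0,0,0],[0,0,0],[0,0,0],[0,0,0],[0,0,0]]' --jaw '[0,0,0,0,0,0]'

```text
t: 15.58
ee_pos: [0.5015, 0.178, 0.0243]
eef_rot: [[0.995, -0.099, 0.01], [-0.099, -0.995, -0.001], [0.01, -0.0, -1.0]]
contact_force: [-1.3, -0.4, -2.4]
grip_width: 0.0314
grasp_force: 60.3
```

Emit:
play_rows --xyz '[[0,0,-0.006],[0,0,-0.012],[0,0,-0.017],[0,0,-0.022],[0,0,-0.022]]' --rotation '[[0,0,0],[0,0,0],[0,0,0],[0,0,0],[0,0,0]]' --jaw '[0,0,0,0,0]'

```text
t: 16.0
ee_pos: [0.5019, 0.1782, 0.0195]
eef_rot: [[0.995, -0.099, 0.011], [-0.099, -0.995, -0.0], [0.011, -0.001, -1.0]]
contact_force: [0.3, 0.5, -2.4]
grip_width: 0.0315
grasp_force: 60.3
```

Emit:
play_rows --xyz '[[0,0,-0.003],[0,0,-0.006],[0,0,-0.006]]' --rotation '[[0,0,0],[0,0,0],[0,0,0]]' --jaw '[0,0,0]'

```text
t: 16.25
ee_pos: [0.502, 0.1782, 0.0181]
eef_rot: [[0.995, -0.099, 0.011], [-0.099, -0.995, -0.0], [0.011, -0.001, -1.0]]
contact_force: [0.3, -0.8, -2.8]
grip_width: 0.0313
grasp_force: 60.3
```

Emit:
play_rows --xyz '[[0,0,-0.003],[0,0,-0.006],[0,0,-0.006]]' --rotation '[[0,0,0],[0,0,0],[0,0,0]]' --jaw '[0,0,0]'

```text
t: 16.5
ee_pos: [0.5021, 0.1782, 0.0174]
eef_rot: [[0.995, -0.099, 0.012], [-0.099, -0.995, -0.0], [0.012, -0.001, -1.0]]
contact_force: [-3.3, -0.6, 8.8]
grip_width: 0.0312
grasp_force: 61.7
```

Touch-down is confirmed at +9 N. I'll release and lift.

Emit:
play_rows --xyz '[[0,0,0],[0,0,0],[0,0,0],[0,0,0],[0,0,0.1],[0,0,0.25],[0,0,0.4],[0,0,0.55],[0,0,0.7],[0,0,0.85],[0,0,0.85],[0,0,0.85]]' --rotation '[[0,0,0],[0,0,0],[0,0,0],[0,0,0],[0,0,0],[0,0,0],[0,0,0],[0,0,0],[0,0,0],[0,0,0],[0,0,0],[0,0,0]]' --jaw '[0.6,0.6,0.6,0.6,0.6,0.6,0.6,0.6,0.6,0.6,0.6,0.6]'

```text
t: 17.5
ee_pos: [0.5033, 0.1787, 0.2315]
eef_rot: [[0.995, -0.099, 0.016], [-0.099, -0.995, 0.001], [0.016, -0.003, -1.0]]
contact_force: [-0.1, 0.0, 0.1]
grip_width: 0.0511
grasp_force: 0.0
```

Run:
```python
from m import *
st=readout.get_state();w=snapshot("wrist")[:,:,::-1];a=snapshot("scene")[:,:,::-1];b=snapshot("side")[:,:,::-1]
cv2.imwrite("pics/c6.png",np.vstack([crop(w,0,0,640,480,400,300),crop(b,95,250,280,210,400,300)]))
go([.5149,.3108,.18],tool(-5.6,0))
```

```text
shift [ 0.0554  0.5316 -0.1908] rot [0.0003 0.0029 0.0003] rows 3.4022555840071482 0.07406352298579821
```

View pics/c6.png

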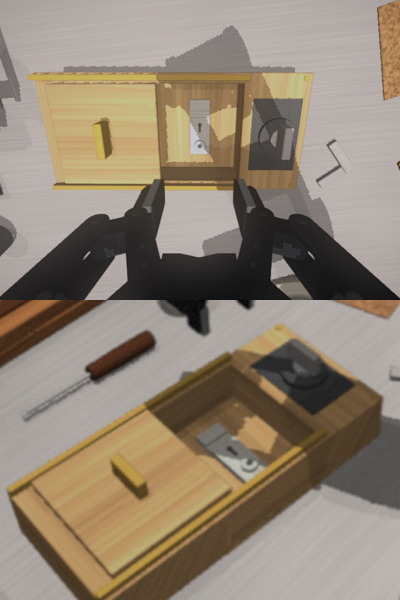

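The bracket lies flat in the bay, boss up (wrist crop (200,125), side crop (230,452)), and the door is untouched. Next is the door pull.

Emit:
play_rows --xyz '[[0.015,0.15,0],[0.03,0.3,0],[0.04,0.42,-0.05],[0.046,0.53,-0.1],[0.046,0.53,-0.2],[0.046,0.53,-0.3],[0.046,0.53,-0.4],[0.046,0.53,-0.5],[0.046,0.53,-0.55],[0.046,0.53,-0.574],[0.046,0.53,-0.574]]' --rotation '[[0,0.003,0],[0,0.003,0],[0,0.003,0],[0,0.003,0],[0,0.003,0],[0,0.003,0],[0,0.003,0],[0,0.003,0],[0,0.003,0],[0,0.003,0],[0,0.003,0]]' --jaw '[0.6,0.6,0.6,0.6,0.6,0.6,0.6,0.6,0.6,0.6,0.6]'

```text
t: 18.57
ee_pos: [0.5124, 0.31, 0.0837]
eef_rot: [[0.995, -0.099, -0.001], [-0.099, -0.995, -0.002], [-0.001, 0.002, -1.0]]
contact_force: [0.1, -0.1, 0.0]
grip_width: 0.0514
grasp_force: 0.0
```

Emit:
play_rows --xyz '[[0,0,0],[0,0,0],[0,0,0],[0,0,0],[0,0,0],[0,0,0],[0,0,0],[0,0,0]]' --rotation '[[0,0,0],[0,0,0],[0,0,0],[0,0,0],[0,0,0],[0,0,0],[0,0,0],[0,0,0]]' --jaw '[0,0,0,0,0,0,0,0]'

```text
t: 19.23
ee_pos: [0.5144, 0.3113, 0.0872]
eef_rot: [[0.995, -0.099, 0.004], [-0.099, -0.995, 0.001], [0.004, -0.002, -1.0]]
contact_force: [-0.4, 0.0, 5.8]
grip_width: 0.0106
grasp_force: 59.3
```

Emit:
play_rows --xyz '[[-0.002,-0.025,0.003],[-0.006,-0.065,0.003],[-0.011,-0.115,0.003],[-0.016,-0.165,0.003],[-0.021,-0.215,0.003],[-0.026,-0.265,0.003],[-0.031,-0.315,0.003],[-0.036,-0.365,0.003],[-0.04,-0.41,0.003],[-0.044,-0.45,0.003],[-0.047,-0.48,0.003],[-0.047,-0.485,0.003]]' --rotation '[[0,0,0],[0,0,0],[0,0,0],[0,0,0],[0,0,0],[0,0,0],[0,0,0],[0,0,0],[0,0,0],[0,0,0],[0,0,0],[0,0,0]]' --jaw '[0,0,0,0,0,0,0,0,0,0,0,0]'

```text
t: 20.23
ee_pos: [0.5018, 0.1874, 0.0872]
eef_rot: [[0.995, -0.1, 0.003], [-0.1, -0.995, -0.0], [0.003, 0.0, -1.0]]
contact_force: [-0.8, 1.8, 6.5]
grip_width: 0.0105
grasp_force: 60.9
```

Emit:
play_rows --xyz '[[-0.0007,-0.007,0],[-0.0014,-0.014,0],[-0.002,-0.02,0],[-0.0025,-0.025,0],[-0.0025,-0.025,0]]' --rotation '[[0,0,0],[0,0,0],[0,0,0],[0,0,0],[0,0,0]]' --jaw '[0,0,0,0,0]'

```text
t: 20.65
ee_pos: [0.5017, 0.1855, 0.0872]
eef_rot: [[0.995, -0.101, 0.004], [-0.101, -0.995, 0.005], [0.004, -0.006, -1.0]]
contact_force: [-1.7, 22.3, 1.2]
grip_width: 0.0106
grasp_force: 60.3
```

The door has come up against its stop (22 N). I'll release and go above the key.

Emit:
play_rows --xyz '[[0,0,0],[0,0,0],[0,0,0],[0,0,0],[0,0,0.1],[0,0,0.22],[0,0,0.34],[0,0,0.4],[0,0,0.4]]' --rotation '[[0,0,0],[0,0,0],[0,0,0],[0,0,0],[0,0,0],[0,0,0],[0,0,0],[0,0,0],[0,0,0]]' --jaw '[0.5,0.5,0.5,0.5,0.5,0.5,0.5,0.5,0.5]'

```text
t: 21.4
ee_pos: [0.5031, 0.1833, 0.19]
eef_rot: [[0.995, -0.099, 0.007], [-0.099, -0.995, 0.001], [0.007, -0.002, -1.0]]
contact_force: [0.5, 0.7, -0.1]
grip_width: 0.0427
grasp_force: 0.0
```

Run:
```python
from m import *
s=readout.get_state();w=snapshot("wrist")[:,:,::-1];cv2.imwrite("pics/w9.png",w);a=snapshot("scene")[:,:,::-1];b=snapshot("side")[:,:,::-1]
c=cam("wrist",s)
for n,lo,hi,X in(("pull",(21,125,110),(30,255,255),[.5024,.1851,.107]),("key",(0,0,150),(180,30,255),[.4905,.0637,.114])):
    p=proj(c,X).astype(int)
    try: rr,P,m=blobs(w,c,lo,hi,X[2],(max(p[0]-35,0),max(p[1]-50,0),p[0]+35,p[1]+50));print(n,p,rr,m,P.round(4).tolist())
    except Exception as e: print(n,p,e)
for n,i in(("scene",a),("side",b)):
    q=cam(n);p=proj(q,[.5024,.1851,.107]).astype(int)
    try:rr,P,m=blobs(i,q,(21,125,90),(30,255,255),.1,(p[0]-20,p[1]-20,p[0]+20,p[1]+25));print(n,p,rr,m)
    except Exception as e: print(n,p,e)
print(s["joint_pos"]);go([.4905,.0637,.15],tool(-5.6,0));go([.4905,.0637,.094],tool(-5.6,0))
```

```text
pull [314 242] ((318.5, 245.5), (1.4142135381698608, 0.0), 135.0) [0.5002 0.1828] [[0.5005, 0.1824], [0.5005, 0.1824], [0.4998, 0.1832], [0.4998, 0.1832]]
key [490 246] ((514.0, 245.5), (99.0, 20.0), 90.0) [0.4876 0.0477] [[0.5253, 0.0572], [0.524, 0.044], [0.4498, 0.0374], [0.4513, 0.052]]
scene [469 250] ((486.0, 230.5), (1.0, 4.0), 90.0) [0.4421 0.2101]
side [252 323] max() iterable argument is empty
[ 0.3475  0.2565  1.871  -0.0015  1.0067  2.0182]
shift [-0.0401 -0.4758 -0.1426] rot [0.0003 0.0003 0.0004] rows 2.9875066797617498 0.014509252542145381
shift [-0.0401 -0.4758 -0.3666] rot [0.0003 0.0003 0.0004] rows 3.608961004699183 0.014509252542145381
```

Emit:
play_rows --xyz '[[-0.01,-0.12,0],[-0.02,-0.24,0],[-0.03,-0.36,0],[-0.041,-0.477,0],[-0.041,-0.477,-0.05],[-0.041,-0.477,-0.12],[-0.041,-0.477,-0.2],[-0.041,-0.477,-0.28],[-0.041,-0.477,-0.34],[-0.041,-0.477,-0.366],[-0.041,-0.477,-0.366]]' --rotation '[[0,0,0],[0,0,0],[0,0,0],[0,0,0],[0,0,0],[0,0,0],[0,0,0],[0,0,0],[0,0,0],[0,0,0],[0,0,0]]' --jaw '[0.5,0.5,0.5,0.5,0.5,0.5,0.5,0.5,0.5,0.5,0.5]'

```text
t: 22.47
ee_pos: [0.4888, 0.0636, 0.0925]
eef_rot: [[0.995, -0.099, -0.003], [-0.099, -0.995, -0.001], [-0.003, 0.001, -1.0]]
contact_force: [0.3, 0.2, 0.7]
grip_width: 0.0427
grasp_force: 0.0
```

Emit:
play_rows --xyz '[[0,0,0],[0,0,0],[0,0,0],[0,0,0],[0,0,0],[0,0,0],[0,0,0]]' --rotation '[[0,0,0],[0,0,0],[0,0,0],[0,0,0],[0,0,0],[0,0,0],[0,0,0]]' --jaw '[0,0,0,0,0,0,0]'

```text
t: 23.05
ee_pos: [0.4914, 0.0641, 0.0957]
eef_rot: [[0.995, -0.099, 0.003], [-0.099, -0.995, -0.0], [0.003, -0.0, -1.0]]
contact_force: [-2.1, 0.5, 6.7]
grip_width: 0.0104
grasp_force: 61.4
```

Gripped. Now I'll turn it clockwise, slowly near the stop.

Emit:
play_rows --xyz '[[0,0,0],[0,0,0],[0,0,0],[0,0,0],[0,0,0],[0,0,0],[0,0,0],[0,0,0],[0,0,0],[0,0,0],[0,0,0],[0,0,0]]' --rotation '[[0,0,-0.03],[0,0,-0.06],[0,0,-0.09],[0,0,-0.12],[0,0,-0.15],[0,0,-0.18],[0,0,-0.21],[0,0,-0.24],[0,0,-0.27],[0,0,-0.3],[0,0,-0.325],[0,0,-0.34]]' --jaw '[0,0,0,0,0,0,0,0,0,0,0,0]'

```text
t: 24.05
ee_pos: [0.4907, 0.0631, 0.0957]
eef_rot: [[0.39, -0.921, 0.001], [-0.921, -0.39, -0.003], [0.003, 0.001, -1.0]]
contact_force: [-3.5, -5.8, 9.9]
grip_width: 0.0103
grasp_force: 62.2
```

Run:
```python
from h import *
s=readout.get_state();R=s["eef_rot"];print(np.degrees(np.arctan2(R[1,0],R[0,0])),s["ft_torque"],s["joint_pos"],s["ee_pos"])
```

```text
-67.05091513175051 [-1.0064  0.6826  0.182 ] [ 0.1272  0.3367  2.0225 -0.0047  0.7824  2.8716] [0.4907 0.0631 0.0957]
```

Emit:
play_rows --xyz '[[0,0,0],[0,0,0],[0,0,0],[0,0,0]]' --rotation '[[0,0,-0.008],[0,0,-0.016],[0,0,-0.022],[0,0,-0.022]]' --jaw '[0,0,0,0]'

```text
t: 24.38
ee_pos: [0.4906, 0.0631, 0.0957]
eef_rot: [[0.33, -0.944, 0.0], [-0.944, -0.329, -0.004], [0.003, 0.001, -1.0]]
contact_force: [-3.8, -5.7, 10.9]
grip_width: 0.0104
grasp_force: 62.9
```

Run:
```python
from h import *
s=readout.get_state();R=s["eef_rot"];print(np.degrees(np.arctan2(R[1,0],R[0,0])),s["ft_torque"],s["joint_pos"],s["ee_pos"])
```

```text
-70.7614120861242 [-0.9153  0.6783  0.7957] [ 0.1274  0.3367  2.0224 -0.0051  0.7826  2.9368] [0.4906 0.0631 0.0957]
```

The moment jumped from 0.18 to 0.80 N m, so the key is at its stop. I'll follow it back, release and retreat upwards.

Emit:
play_rows --xyz '[[0,0,0],[0,0,0],[0,0,0],[0,0,0],[0,0,0],[0,0,0],[0,0,0],[0,0,0],[0,0,0],[0,0,0],[0,0,0],[0,0,0]]' --rotation '[[0,0,0.035],[0,0,0.07],[0,0,0.105],[0,0,0.14],[0,0,0.175],[0,0,0.21],[0,0,0.245],[0,0,0.28],[0,0,0.315],[0,0,0.345],[0,0,0.358],[0,0,0.358]]' --jaw '[0,0,0,0,0,0,0,0,0,0,0,0]'

```text
t: 25.38
ee_pos: [0.4914, 0.0641, 0.0957]
eef_rot: [[0.994, -0.108, 0.003], [-0.108, -0.994, -0.0], [0.003, -0.0, -1.0]]
contact_force: [-1.4, 0.9, 6.9]
grip_width: 0.0104
grasp_force: 61.6
```

Emit:
play_rows --xyz '[[0,0,0],[0,0,0],[0,0,0],[0,0,0],[0,0,0],[0,0,0.1],[0,0,0.25],[0,0,0.4],[0,0,0.6],[0,0,0.8],[0,0,0.8],[0,0,0.8]]' --rotation '[[0,0,0],[0,0,0],[0,0,0],[0,0,0],[0,0,0],[0,0,0],[0,0,0],[0,0,0],[0,0,0],[0,0,0],[0,0,0],[0,0,0]]' --jaw '[0.6,0.6,0.6,0.6,0.6,0.6,0.6,0.6,0.6,0.6,0.6,0.6]'

```text
t: 26.38
ee_pos: [0.4932, 0.0642, 0.2998]
eef_rot: [[0.994, -0.111, 0.01], [-0.111, -0.994, 0.001], [0.01, -0.002, -1.0]]
contact_force: [0.3, 0.4, 1.3]
grip_width: 0.0513
grasp_force: 0.0
```

Run:
```python
from m import *
s=readout.get_state();print(s["t"],s["ee_pos"])
w=snapshot("wrist")[:,:,::-1];c=cam("wrist",s);cv2.imwrite("pics/w10.png",w)
h=cv2.cvtColor(w,cv2.COLOR_BGR2HSV)
# bright key top, pull top: gray/hue at expected top-face centres and just beside
e=np.array([.9952,-.0976]);y=np.array([.0976,.9952])
for n,X,z in(("key",[.4901,.0639],.114),("pull",[.5017,.1855],.107)):
    for k in(-.02,0,.02): print(n,k,[h[tuple(proj(c,[*(np.array(X)+k*e+m*y),z])[::-1].astype(int))].tolist() for m in(-.012,-.008,-.003,0,.003,.008,.012)])
```

```text
26.3833 [0.4932 0.0642 0.2998]
key -0.02 [[10, 14, 108], [13, 19, 96], [20, 8, 190], [11, 20, 137], [9, 27, 125], [18, 40, 77], [16, 36, 78]]
key 0 [[12, 8, 160], [17, 10, 187], [75, 3, 190], [90, 1, 189], [20, 9, 166], [13, 24, 127], [14, 36, 79]]
key 0.02 [[12, 12, 105], [12, 13, 98], [8, 15, 136], [13, 12, 144], [17, 10, 181], [16, 38, 73], [16, 44, 75]]
pull -0.02 [[19, 108, 186], [19, 147, 113], [27, 136, 191], [25, 142, 190], [24, 144, 190], [21, 101, 190], [20, 101, 190]]
pull 0 [[20, 140, 100], [20, 147, 109], [27, 137, 190], [25, 144, 190], [22, 147, 189], [18, 114, 188], [18, 116, 187]]
pull 0.02 [[20, 143, 98], [20, 144, 106], [26, 139, 191], [25, 144, 190], [23, 144, 189], [20, 102, 190], [20, 102, 190]]
```

Run:
```python
from m import *
s=readout.get_state();w=cv2.imread("pics/w10.png");c=cam("wrist",s);p=proj(c,[.5017,.1855,.107]).astype(int)
print(blobs(w,c,(21,125,165),(30,255,255),.107,(p[0]-30,p[1]-45,p[0]+30,p[1]+45))[2])
print(ticket.job_done())
```

```text
[0.5012 0.1832]
the job is handed in; nothing more can be done
None
```

I finished every step in the order asked and handed the job in at about 26 s of the 72 s allowed. The bracket is flat in the bay with its boss up, the door is shut against its stop, and the key was turned to its stop, eased back to rest in the gripper and released; the hand-in gave no verdict.

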